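# Lock the strainer basket into the water filter's bayonet collar

## Task

Put the strainer basket back into the small clay water filter: pick it up by its handle, lower its three blue lugs through the three gaps of the filter's white collar until they rest on the ledge inside, then twist it clockwise (seen from above) while pressing lightly until all lugs drop into their locking notches and the basket's rim is flush with the collar, and let go. The collar is brittle, so keep pressing and twisting forces on the filter under 40 N, and leave the other things on the counter where they are.

Things in the scene. Friction and masses are not known exactly. Their poses are not given: they have to be found in the camera images.
- filter: Small terracotta water filter, round, 153 mm across and 119 mm high, fixed to the counter, with an open top and a short white spigot low on its side (reaching 100 mm from the axis). Origin at the centre of its underside, z up along its axis.
- collar (a point): Centre of the top face of the filter's white bayonet collar, on the filter's axis, 119 mm above the counter; z up, x towards one of the three entry gaps. The collar is rigid: its opening is 82 mm across, its lip reaches from 41 to 56 mm from the axis and is 4 mm thick, its white wall ends at 62 mm, and the clay rim around it lies 2 mm lower, at 62 to 77 mm.
- gap (a point): Centre of one entry gap, at the collar's top face, 48 mm from its axis along its x. Gaps cut through the lip, 16 mm wide, lie at 0, 120 and 240 degrees; a blue dot on the clay rim marks each. From a gap the lugs turn only clockwise seen from above: one end stop sits close on the gap's other side, the other is met after about 95 degrees.
- ledge (a point): Point on the axis at the height of the ledge beneath the lip, 13 mm below the collar's top face; 9 mm free height between ledge and lip. Somewhere 33 to 67 degrees clockwise of each gap, hidden under the lip, at one angle for all three, the flat ledge has a notch 17 mm wide and 6 mm deep. Its angle differs from time to time and must be felt; the lugs drop 6 mm into it.
- basket_grip (a point): Centre of the white handle bar of the steel strainer basket (loose, 0.2 to 0.4 kg), 80 mm above its underside, 32 mm above its rim. Bar: 68 mm along this frame's x, 14 mm wide along y, 20 mm high; z up; thin legs at its ends. This point is 51 mm above the collar's top face with the lugs on top of the lip, 38 mm with the lugs on the ledge, 32 mm locked in the notches (rim flush).
- lug (a point): Centre of one of the basket's three blue lugs, the one in the direction of the bar's +x; 43 mm from the basket's axis and 48 mm below the bar's centre. Lugs lie at 0, 120 and 240 degrees, are 12 mm wide, 6 mm thick, reach to 52 mm from the axis, and are alike: any may go in any gap. The basket's round body is 74 mm across and 48 mm high, and open on top.
- mat: Yellow drip mat, 200 x 220 x 6 mm, fixed to the counter; the basket and a tumbler stand on it. Origin at the centre of its underside.
- tumbler: Green glass tumbler, 60 mm across, 75 mm high, standing on the mat; not to be moved. Origin at the centre of its underside.
- lid: Terracotta filter lid with a knob, 140 mm across, 42 mm high, lying on the counter; not to be moved. Origin at the centre of its underside.
- mug: White mug, 80 mm across, 90 mm high; not to be moved. Origin at the centre of its underside.
- tub: White food tub with a yellow lid, 166 mm across, 118 mm high; not to be moved. Origin at the centre of its underside.
- squeegee: Grey squeegee lying flat, blade 200 mm long, 22 mm high, black handle 130 mm long; not to be moved. Origin under the blade.
- brush: White dish brush lying flat on the counter at the robot's right; not to be moved. Origin under its middle.
- soap: Green soap bottle, 60 mm across, 170 mm high; not to be moved. Origin at the centre of its underside.
Things that resemble listed ones, but are neither listed nor needed, are in the scene too. What is shaped like the part that bears basket_grip but red or yellow is not meant.

How it is judged:
On the way:
1. the basket hangs with its lugs inside the collar, on the ledge (handle point 35.5 to 43 mm above the collar's top face, within 6 mm of its axis, upright) (z of basket_grip in the frame of collar between 0.0355 and 0.043 m and horizontal distance between basket_grip and collar below 0.006 m and angle between basket_grip's own z axis and vertical below 0.1 rad), for 0.2 s.
At the end, for the whole second after the job is handed in: The basket sits in the collar with its lugs down in the locking notches: handle point 28 to 34.5 mm above the collar's top face (32 when seated, rim flush), within 5 mm of the collar's axis, tilted less than 0.06 rad, and let go (z of basket_grip in the frame of collar between 0.028 and 0.0345 m and horizontal distance between basket_grip and collar below 0.005 m and angle between basket_grip's own z axis and vertical below 0.06 rad and contact force between basket and the fingers below 0.1 N); the robot touches nothing.
It fails at once if anything presses on the filter with more than 40 N (contact force between filter and anything else above 40 N).
It fails at once if a bystander is moved by more than 30 mm (distance of any of tumbler, lid, mug, tub, squeegee, brush, soap from where it was at the start of the episode above 0.03 m).
It also fails if it takes over 58 s, if anything falls off the work surface, if the arm or the gripper's body presses on something with over 40 N, if the wrist force passes 120 N, or if a joint passes its speed limit or range.

## Robot

A 6-joint arm with a two-finger parallel gripper is mounted at the origin on the work surface. World frame = base frame: x ahead of the robot, y to its left, z up, the work surface at z = 0. Lengths are in m, angles in rad, forces in N, time in s.
With the tool pointing down it reaches from about 0.35 to 0.925 m from the base axis. Payload 6.4 kg.
Tool frame: the origin (TCP) lies between the finger pads; the fingertips stand 14 mm ahead of it and the grasp point (between the pads) lies 5 mm behind it (r.tip_reach is the distance from the TCP to the fingertips, in m); y points along the fingers, x is the direction in which the jaws open and shut, and the axes are right-handed (so a half turn about y gives the same grasp; the last joint's range is limited). The gripper opens to 85 mm and grips with 20 to 120 N. Pads are 22 mm wide; open, the fingers measure 114 mm over their backs; the gripper's body (76 mm by 85 mm) begins 54 mm behind the grasp point. The pads swing forward as they close: fully open they stand 13 mm farther back than shut.
Start: joints at [0.936, 0.245, 1.558, -0, 1.339, -0.174], TCP at [0.289, 0.582, 0.206] pointing down, gripper open.
Joint ranges: [-3.13, 3.13], [-1.02, 2.26], [0.13, 2.54], [-0.95, 4.09], [0.21, 2.88], [-2.74, 2.74]. Speed limits (rad/s): [2.57, 2.57, 3.14, 3.14, 3.14, 3.14].

## Interface

Orientations are given as a unit quaternion [x, y, z, w].
In Python, from cell import r gives the robot as it stands. The module is installed in compiled form; this text tells all that it offers. Calls block until the motion is done:
- r.move_ptp(position, orientation): joint-space move of the TCP to a pose.
- r.movel(position, frame=None, speed=0.15, force_limit=None): straight line of the TCP; frame=None keeps the orientation; speed is the mean speed in m/s. With force_limit (N) it stops when the force on the tool has changed by that much, and returns True; else False.
- r.move_joints(angles): joint-space move.
- r.gripper_to(opening): finger opening in m; the grip force is fixed at half the most; returns when the fingers have stopped.
- r.pause(seconds).
- r.inverse_kinematics(position, orientation): joint angles nearest the present ones, or None.
- r.snapshot(name): name is "scene" or "side" or "wrist"; returns a dict with "pixels" (420x560x3 uint8, red, green, blue), "range_z" (420x560 float32, m along the optical axis (not along the pixel's ray), 0 where there is no reading), "fovy" (degrees; the focal length in pixels is half the picture's height over the tangent of half this angle, whatever the lens; pixels are square), "cx", "cy" (the principal point, pixels), "world_from_camera" (4x4, takes a point from camera to world coordinates); the wrist camera has in their place "mount" (4x4, takes a point from camera to tool coordinates, whose origin is the TCP and whose axes are the tool frame's). Camera axes: x right, y up, looking along -z (the intrinsics and any distortion apply to the point x, -y, -z); pixel columns grow to the right and rows downward; lengths in m; the calibration is good to about 2 mm. The wrist camera is an equidistant fisheye: a pixel r from the principal point sees the ray r / f radians off the axis. A picture is of the moment at which its call begins: read the wrist's pose just before it.
A pose or a line that the arm cannot do raises r.MotionError and nothing moves.
- r.hand_in(): hands the job in, once; it reports no verdict.
Trained networks look in a picture, given as the dict that the camera call returned (one of the last four; its "shot" number tells which), for a name from the list of things; names that differ only in an ending like _2 or _b are one class to them, and where a whole thing is asked for, a point or a joint stands for the part that bears it (a point fixed in the world has none). Each returns a list of dicts, best first, with "p" (0 to 1); they miss things now and then, are a little off and sometimes report something else, mostly with a low value. They report only what shows in the picture. A call takes as long as a camera call. They do not tell look-alikes from the thing itself.
- r.search_frame(picture, target): "bbox" ([centre column, centre row, width, height] in pixels, round what is visible of it).
Readings, each from a call of its own:
- r.current_time_s(): time.
- r.current_joint_positions(): joint angles.
- r.current_qvel(): joint speeds.
- r.current_tau(): joint torques, N m.
- r.current_tool_pos(): TCP position.
- r.current_eef_rot(): TCP orientation.
- r.current_ft_force(): force on the tool from outside, world axes, zero at the start.
- r.current_wrist_torque(): the same for the moment, N m.
- r.current_gripper_width(): finger opening in m.
Only numpy, scipy, OpenCV 4.12 (cv2) and the standard library are available. Lean on these libraries where they do the work, as an engineer would, in place of code of your own. Each camera call takes 0.05 s, during which the arm holds its last target.

## Working session

There is one attempt and no reset: what is moved stays moved. The work goes in short steps, each a Python script; the robot and the scene stay as the last script left them, time stands still between calls to the robot, and variables do not carry over. Pictures are saved under pics/ and viewed, and the job is handed in when it is done.

```bash
mkdir -p pics; ls; cat > h.py <<'E'
import numpy as np, cv2
from cell import r
def save(n,im): cv2.imwrite('pics/'+n,cv2.cvtColor(im,cv2.COLOR_RGB2BGR))
def cloud(s):
    D=s["range_z"];H,W=D.shape;f=H/2/np.tan(np.radians(s["fovy"])/2)
    u,v=np.meshgrid(np.arange(W),np.arange(H))
    P=np.stack([(u-s["cx"])/f*D,-(v-s["cy"])/f*D,-D,np.ones_like(D)],-1)
    return (P@np.array(s["world_from_camera"]).T)[...,:3]
E
python3 - <<'E'
from h import *
import pickle
print(r.current_time_s())
for n in ["scene","side","wrist"]:
    s=r.snapshot(n); save(n+'0.png',s["pixels"]); pickle.dump(dict(s),open(n+'0.pkl','wb'))
    print(n,s["fovy"],s["cx"],s["cy"],s.get("mount"),s.get("world_from_camera"))
    for t in ["basket_grip","filter","collar","lug","gap"]:
        try: print(t,[(np.round(d["bbox"]).tolist(),round(d["p"],2)) for d in r.search_frame(s,t)])
        except Exception as e: print(t,e)
print(r.current_time_s())
E
```

```text
pics
0.0
scene 50.60522042605067 284.69458199416385 214.94065672755593 None [[ 0.53097175 -0.60334143  0.59501943  1.39210057]
 [ 0.8471538   0.3613858  -0.3895263  -0.6536247 ]
 [ 0.01998579  0.71090043  0.70300864  1.15450578]
 [ 0.          0.          0.          1.        ]]
basket_grip [([168.0, 211.0, 26.0, 27.0], 0.92), ([289.0, 214.0, 23.0, 29.0], 0.77), ([233.0, 236.0, 29.0, 29.0], 0.67)]
filter [([362.0, 214.0, 54.0, 50.0], 0.8)]
collar [([363.0, 216.0, 60.0, 49.0], 0.87), ([164.0, 291.0, 31.0, 46.0], 0.35)]
lug [([169.0, 212.0, 24.0, 28.0], 0.65), ([234.0, 238.0, 26.0, 32.0], 0.58), ([290.0, 212.0, 24.0, 27.0], 0.55)]
gap [([362.0, 217.0, 50.0, 50.0], 0.69)]
side 42.52547370572262 284.262924790055 211.4426350467748 None [[ 0.99190209  0.06263349 -0.11048658  0.32732444]
 [-0.12625771  0.58051103 -0.80440409 -1.30388932]
 [ 0.01375605  0.81183988  0.58371807  0.99804857]
 [ 0.          0.          0.          1.        ]]
basket_grip [([266.0, 217.0, 33.0, 37.0], 0.93), ([187.0, 319.0, 40.0, 36.0], 0.93), ([277.0, 267.0, 35.0, 37.0], 0.83)]
filter [([309.0, 175.0, 45.0, 52.0], 0.58)]
collar [([311.0, 174.0, 50.0, 53.0], 0.85)]
lug [([264.0, 218.0, 27.0, 32.0], 0.66), ([187.0, 315.0, 39.0, 43.0], 0.66), ([277.0, 268.0, 31.0, 35.0], 0.61), ([309.0, 174.0, 42.0, 54.0], 0.42)]
gap [([308.0, 176.0, 47.0, 55.0], 0.76)]
wrist 65.70646984690485 279.01309749195303 210.37653700041054 [[ 9.99999524e-01  2.72073745e-04 -9.36721318e-04  9.98002725e-04]
 [-9.75417720e-04  2.84422241e-01 -9.58698617e-01 -1.67791503e-01]
 [ 5.58765279e-06  9.58699074e-01  2.84422371e-01  7.16758042e-02]
 [ 0.00000000e+00  0.00000000e+00  0.00000000e+00  1.00000000e+00]] None
basket_grip [([8.0, 398.0, 11.0, 23.0], 0.51)]
filter [([123.0, 411.0, 10.0, 12.0], 0.39)]
collar [([126.0, 411.0, 9.0, 9.0], 0.59)]
lug [([6.0, 396.0, 12.0, 23.0], 0.52)]
gap [([121.0, 412.0, 12.0, 6.0], 0.39)]
0.9
```

View pics/scene0.png

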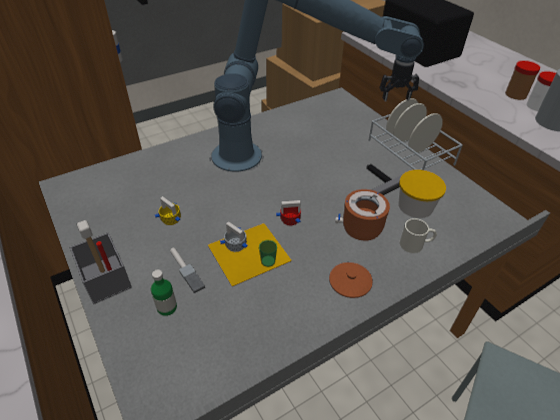

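View pics/side0.png

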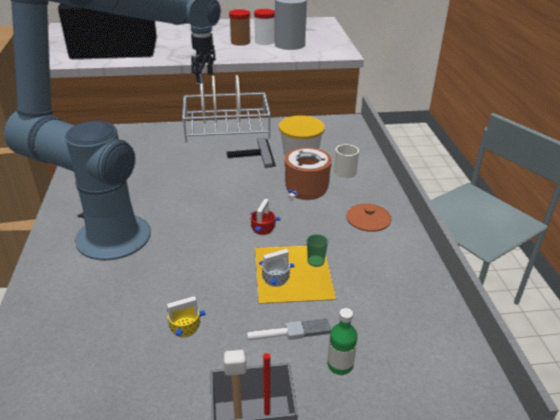

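View pics/wrist0.png

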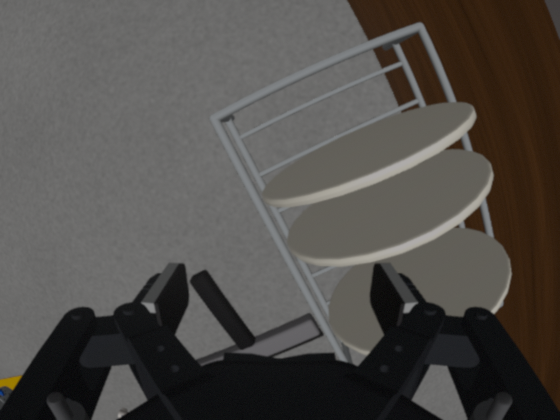

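```bash
python3 - <<'E'
from h import *
import pickle
for n,cs in [("scene",[(168,211),(289,214),(233,236),(362,214)]),("side",[(266,217),(187,319),(277,267),(309,175)])]:
    s=pickle.load(open(n+'0.pkl','rb'));P=cloud(s)
    tiles=[]
    for c,v in cs:
        p=P[v-30:v+30,c-30:c+30].reshape(-1,3); px=s["pixels"][v-30:v+30,c-30:c+30]
        print(n,c,v,P[v,c].round(3),'zmax',np.percentile(p[:,2],99).round(3))
        tiles.append(cv2.resize(px,(390,290),interpolation=cv2.INTER_CUBIC))
    save(n+'crops.png',np.vstack([np.hstack(tiles[:2]),np.hstack(tiles[2:])]))
E
```

```text
scene 168 211 [ 0.19  -0.377  0.014] zmax 0.089
scene 289 214 [0.421 0.001 0.003] zmax 0.089
scene 233 236 [ 0.426 -0.233  0.018] zmax 0.095
scene 362 214 [0.646 0.143 0.12 ] zmax 0.122
side 266 217 [0.453 0.019 0.022] zmax 0.091
side 187 319 [ 0.22  -0.361  0.007] zmax 0.093
side 277 267 [ 0.46  -0.21   0.019] zmax 0.098
side 309 175 [0.599 0.116 0.103] zmax 0.123
```

View crops.

Three look-alikes turned up in the scene view: yellow at (168,211), red at (289,214), and the steel basket on the yellow mat at (233,236). The steel one is the target. The filter is at (363,214). Next I'll check close crops.

View pics/scenecrops.png

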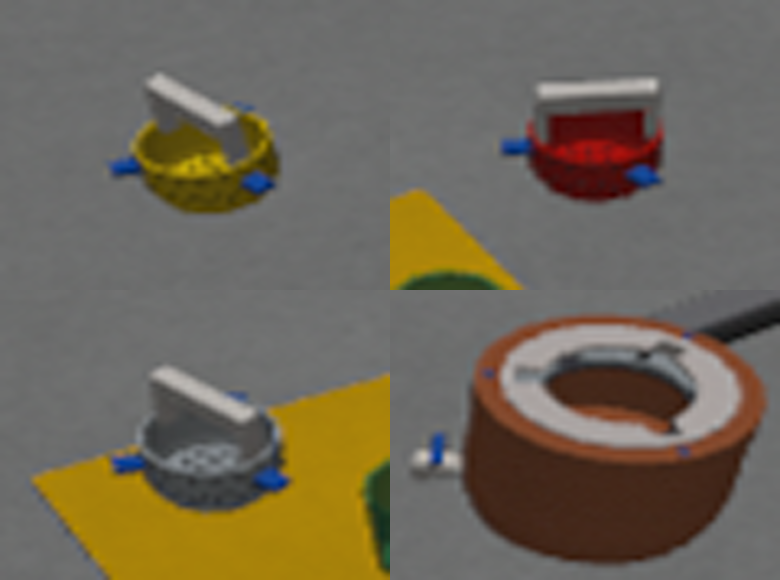

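```bash
python3 - <<'E'
from h import *
import pickle
for n,c,v,c2,v2 in [("scene",233,236,363,214),("side",277,267,309,175)]:
    s=pickle.load(open(n+'0.pkl','rb'));P=cloud(s)
    p=P[v-35:v+35,c-35:c+35].reshape(-1,3); px=s["pixels"][v-35:v+35,c-35:c+35].reshape(-1,3)
    m=(p[:,2]>.078)&(p[:,2]<.11)&(px.min(1)>90)
    q=p[m]; a=q[:,:2]; C=a.mean(0); w,V=np.linalg.eigh(np.cov((a-C).T)); 
    pr=(a-C)@V[:,1]; print(n,len(q),C.round(4),'z',q[:,2].min().round(3),q[:,2].max().round(3),'ang',np.degrees(np.arctan2(V[1,1],V[0,1])).round(1),'len',np.ptp(pr).round(3),'mid',(C+V[:,1]*(pr.max()+pr.min())/2).round(4))
    # filter: top rim points
    p=P[v2-45:v2+45,c2-45:c2+45].reshape(-1,3)
    px=s["pixels"][v2-45:v2+45,c2-45:c2+45].reshape(-1,3)
    m=(p[:,2]>.112)&(p[:,2]<.124)&(np.hypot(p[:,0]-.64,p[:,1]-.12)<.12)
    wht=m&(px.min(1)>110)
    from scipy.optimize import minimize
    a=p[m][:,:2]; h=cv2.minEnclosingCircle(a.astype(np.float32)); print('filt',m.sum(),h, 'white',cv2.minEnclosingCircle(p[wht][:,:2].astype(np.float32)),np.median(p[wht][:,2]))
E
```

```text
scene 75 [ 0.4564 -0.2399] z 0.088 0.102 ang -164.8 len 0.071 mid [ 0.4541 -0.2405]
filt 530 ((0.6106988787651062, 0.19037652015686035), 0.07740425318479538) white ((0.6104707717895508, 0.1922718733549118), 0.06390880793333054) 0.11812606248473512
side 206 [ 0.4533 -0.2457] z 0.078 0.102 ang -156.0 len 0.164 mid [ 0.4968 -0.2263]
filt 524 ((0.6102603673934937, 0.18393643200397491), 0.07832139730453491) white ((0.612752377986908, 0.18813945353031158), 0.07035748660564423) 0.11952779483284148
```

View pics/sidecrops.png

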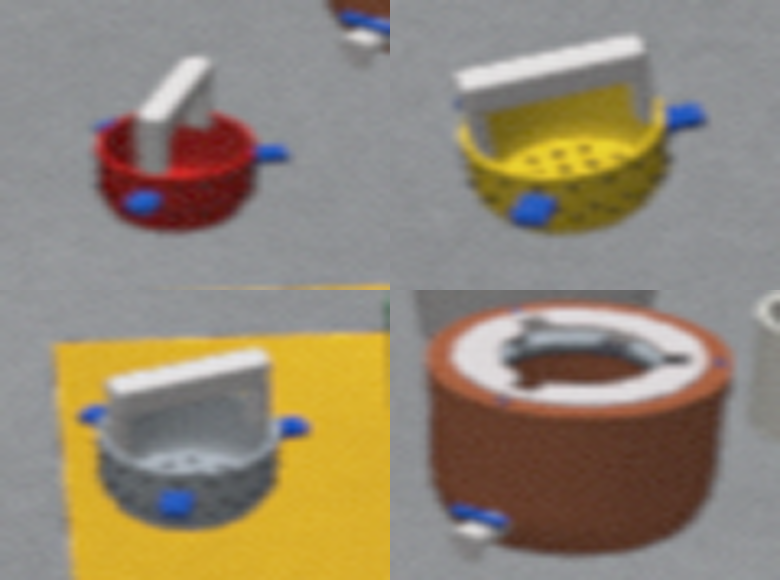

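The crops confirm the target: steel basket at scene (233,236), side (277,267), on the yellow mat, bar centre about (0.454,-0.240). The filter collar is at about (0.611,0.188). Next I'll take wrist close-ups of both.

```bash
cat >> h.py <<'E'
from scipy.spatial.transform import Rotation as R
def ori(yaw):  # tool x at world angle yaw, y down
    c,s=np.cos(yaw),np.sin(yaw)
    return R.from_matrix(np.array([[c,0,-s],[s,0,c],[0,-1,0]])).as_quat().tolist()
def wsnap():
    p=np.array(r.current_tool_pos());q=np.array(r.current_eef_rot())
    s=dict(r.snapshot("wrist")); T=np.eye(4);T[:3,:3]=R.from_quat(q).as_matrix();T[:3,3]=p
    s["Tw"]=T@np.array(s["mount"]); return s
def wcloud(s):
    D=s["range_z"];H,W=D.shape;f=H/2/np.tan(np.radians(s["fovy"])/2)
    u,v=np.meshgrid(np.arange(W),np.arange(H));x=u-s["cx"];y=v-s["cy"];rr=np.hypot(x,y)+1e-9;th=rr/f
    d=np.stack([np.tan(th)*x/rr*D,-np.tan(th)*y/rr*D,-D,np.ones_like(D)],-1)
    return (d@s["Tw"].T)[...,:3]
E
python3 - <<'E'
from h import *
import pickle
q=r.current_eef_rot();M=R.from_quat(q).as_matrix();print(M.round(3))
yaw0=np.arctan2(M[1,0],M[0,0]);print('yaw0',np.degrees(yaw0))
for nm,p in [('f',[.611,.188,.30]),('b',[.455,-.24,.28])]:
    for d in range(-180,180,30):
        j=r.inverse_kinematics(p,ori(np.radians(d)));print(nm,d,None if j is None else np.round(j,2))
E
```

```text
[[ 0.445  0.    -0.896]
 [ 0.896  0.     0.445]
 [ 0.    -1.    -0.   ]]
yaw0 63.59815025566484
f -180 None
f -150 [ 0.12  0.16  1.49 -0.    1.5   2.74]
f -120 [ 0.12  0.16  1.49 -0.    1.5   2.22]
f -90 [ 0.12  0.16  1.49 -0.    1.5   1.69]
f -60 [0.12 0.16 1.49 0.   1.5  1.17]
f -30 [ 0.12  0.16  1.49 -0.    1.5   0.65]
f 0 [ 0.12  0.16  1.49 -0.    1.5   0.12]
f 30 [ 0.12  0.16  1.49 -0.    1.5  -0.4 ]
f 60 [ 0.12  0.16  1.49  0.    1.5  -0.93]
f 90 [ 0.12  0.16  1.49 -0.    1.5  -1.45]
f 120 [ 0.12  0.16  1.49 -0.    1.5  -1.97]
f 150 [ 0.12  0.16  1.49 -0.    1.5  -2.5 ]
b -180 [-0.71 -0.13  1.82 -0.    1.46  2.44]
b -150 [-0.71 -0.13  1.82 -0.    1.46  1.91]
b -120 [-0.71 -0.13  1.82 -0.    1.46  1.39]
b -90 [-0.71 -0.13  1.82 -0.    1.46  0.86]
b -60 [-0.71 -0.13  1.82  0.    1.46  0.34]
b -30 [-0.71 -0.13  1.82 -0.    1.46 -0.18]
b 0 [-0.71 -0.13  1.82 -0.    1.46 -0.71]
b 30 [-0.71 -0.13  1.82 -0.    1.46 -1.23]
b 60 [-0.71 -0.13  1.82  0.    1.46 -1.75]
b 90 [-0.71 -0.13  1.82 -0.    1.46 -2.28]
b 120 None
b 150 None
```

```bash
python3 - <<'E'
from h import *
import pickle
r.move_ptp([.611,.188,.29],ori(0.3))
s=wsnap();save('wf.png',s["pixels"]);pickle.dump(s,open('wf.pkl','wb'))
r.move_ptp([.455,-.24,.27],ori(-1.2))
s=wsnap();save('wb.png',s["pixels"]);pickle.dump(s,open('wb.pkl','wb'))
print(r.current_time_s())
E
```

```text
4.5333
```

View pics/wf.png

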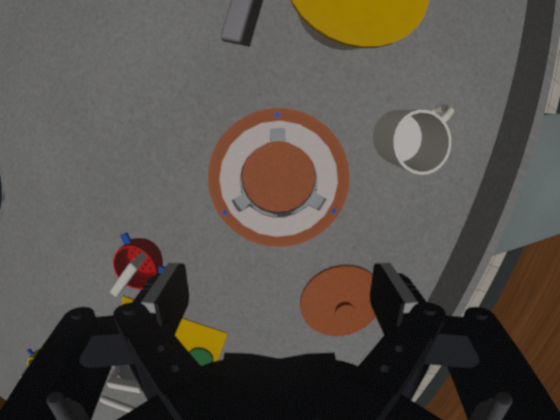

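View pics/wb.png

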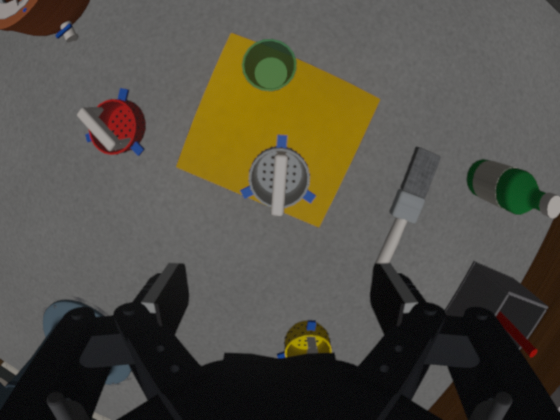

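The wrist views show the collar at about (278,176) with blue dots at (277,116), (334,211) and (225,212). The basket bar is at about (279,185), with lugs at (282,141), (309,196) and (247,192). I'll intersect the pixel rays with the known heights.

```bash
cat >> h.py <<'E'
def rayz(s,u,v,z):
    u=np.asarray(u,float);v=np.asarray(v,float)
    f=s["pixels"].shape[0]/2/np.tan(np.radians(s["fovy"])/2)
    x=u-s["cx"];y=v-s["cy"];rr=np.hypot(x,y)+1e-9;th=rr/f
    d=np.stack([np.sin(th)*x/rr,-np.sin(th)*y/rr,-np.cos(th)],-1)@s["Tw"][:3,:3].T
    o=s["Tw"][:3,3]; return (o+d*((z-o[2])/d[...,2])[...,None])[...,:2]
def blue(s,box):
    u0,v0,u1,v1=box; h=cv2.cvtColor(s["pixels"],cv2.COLOR_RGB2HSV)[v0:v1,u0:u1]
    m=((h[...,0]>105)&(h[...,0]<130)&(h[...,1]>120)&(h[...,2]>50)).astype(np.uint8)
    n,l,st,c=cv2.connectedComponentsWithStats(m)
    return [(c[i][0]+u0,c[i][1]+v0,st[i][4]) for i in range(1,n) if st[i][4]>=3]
def circfit(a):
    A=np.c_[2*a,np.ones(len(a))];x=np.linalg.lstsq(A,(a**2).sum(1),rcond=None)[0]
    return x[:2],np.sqrt(x[2]+x[0]**2+x[1]**2)
E
python3 - <<'E'
from h import *
import pickle
s=pickle.load(open('wf.pkl','rb'))
b=blue(s,(200,90,360,260));d=np.array([rayz(s,u,v,.117) for u,v,_ in b]);print(b);print(d.round(4))
C,rad=circfit(d);print('dots centre',C,rad,np.degrees(np.arctan2(*(d-C).T[::-1])).round(1))
# white ring outer edge: white pixels
px=s["pixels"].astype(int);P=wcloud(s)
u,v=np.meshgrid(np.arange(560),np.arange(420))
near=(np.hypot(u-278,v-176)<85)
h=cv2.cvtColor(s["pixels"],cv2.COLOR_RGB2HSV)
wh=near&(h[...,1]<60)&(h[...,2]>140)&(np.hypot(u-278,v-176)<65)
cs,_=cv2.findContours(wh.astype(np.uint8),cv2.RETR_EXTERNAL,cv2.CHAIN_APPROX_NONE)
c=max(cs,key=len)[:,0]; a=rayz(s,c[:,0],c[:,1],.119);print('white outer',circfit(a))
rd=near&(h[...,1]>90)&((h[...,0]<14)|(h[...,0]>172)); cs,_=cv2.findContours((rd|wh).astype(np.uint8),cv2.RETR_EXTERNAL,cv2.CHAIN_APPROX_NONE)
c=max(cs,key=len)[:,0]; a=rayz(s,c[:,0],c[:,1],.117);print('clay outer',circfit(a))
print('depth z white',np.median(P[wh][:,2]))
s=pickle.load(open('wb.pkl','rb'))
b=blue(s,(235,125,325,225));d=np.array([rayz(s,u,v,.041) for u,v,_ in b]);print(b);print(d.round(4))
C,rad=circfit(d);print('lugs',C,rad,np.degrees(np.arctan2(*(d-C).T[::-1])).round(1))
px=s["pixels"];P=wcloud(s);near=np.hypot(u-279,v-183)<45
m=near&(P[...,2]>.085)&(P[...,2]<.11); print(m.sum(),np.median(P[m][:,2]))
a=rayz(s,u[m],v[m],.096);rect=cv2.minAreaRect((a*1000).astype(np.float32));print('bar rect',rect,a.mean(0),(P[m][:,:2]).mean(0))
print(cv2.minAreaRect(np.c_[u[m],v[m]].astype(np.float32)))
w,V=np.linalg.eigh(np.cov(a.T));print(np.degrees(np.arctan2(V[1,1],V[0,1])))
# deeper check of tumbler pos and crop
m=(P[...,2]>.06)&(np.hypot(u-270,v-65)<40);print('tumbler',cv2.minEnclosingCircle(P[m][:,:2].astype(np.float32)))
save('wbc.png',cv2.resize(px[120:240,210:350],(770,660))[:600])
E
```

```text
[(np.float64(276.6666666666667), np.float64(114.25), np.int32(12)), (np.float64(333.5), np.float64(210.28571428571428), np.int32(14)), (np.float64(224.1818181818182), np.float64(212.1818181818182), np.int32(11))]
[[0.5871 0.2606]
 [0.6775 0.1805]
 [0.563  0.1426]]
dots centre [0.60930416 0.19459457] 0.0696361941497731 [ 108.6  -11.7 -131.7]
white outer (array([0.60922466, 0.19469676]), np.float64(0.06234702158413526))
clay outer (array([0.60917881, 0.19476706]), np.float64(0.07583278119730258))
depth z white 0.11906304492563702
[(np.float64(281.57142857142856), np.float64(141.30769230769232), np.int32(91)), (np.float64(246.38666666666666), np.float64(191.94666666666666), np.int32(75)), (np.float64(308.7352941176471), np.float64(196.1029411764706), np.int32(68))]
[[ 0.4973 -0.2261]
 [ 0.4222 -0.208 ]
 [ 0.4458 -0.2831]]
lugs [ 0.45444851 -0.23912975] 0.044786985839641656 [  17.   136.  -101.2]
763 0.09566774379593201
bar rect ((456.615478515625, -238.9910888671875), (68.62693786621094, 13.820091247558594), 17.35686683654785) [ 0.45658039 -0.23871833] [ 0.45649463 -0.23875172]
((279.3252868652344, 184.12168884277344), (12.771647453308105, 62.328304290771484), 3.814074993133545)
-161.8315938358868
tumbler ((0.5613951683044434, -0.1884593367576599), 0.044836632907390594)
```

View pics/wbc.png

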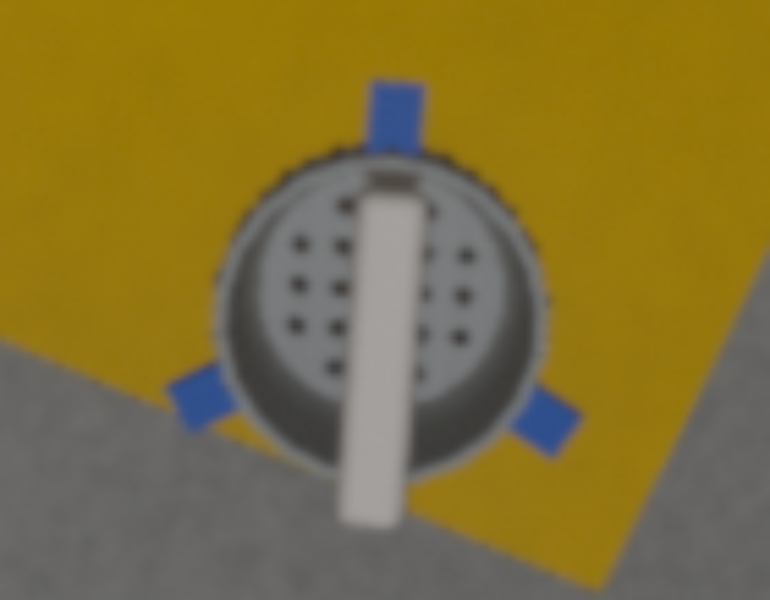

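Everything agrees with the given sizes:

| Item | Measured |
|---|---|
| Bar | 68.6 x 13.8 mm, top at z 0.096 |
| Bar angle | 17.3° |
| Collar centre | (0.6092, 0.1947) |
| Gap angles | 108.4°, -11.7°, -131.7° |

Next is the grasp.

```bash
python3 - <<'E'
from h import *
import pickle
o=ori(np.radians(17.3-90)); x,y=.4557,-.239
print(r.tip_reach)
r.move_ptp([x,y,.14],o)
print(r.movel([x,y,.083],speed=.1,force_limit=8))
r.gripper_to(0.0); print('w',r.current_gripper_width(),r.current_ft_force(),r.current_tool_pos())
r.movel([x,y,.22],speed=.12)
print('w',r.current_gripper_width(),r.current_ft_force(),r.current_tool_pos(),r.current_time_s())
s=wsnap();save('wg.png',s["pixels"]);pickle.dump(s,open('wg.pkl','wb'))
E
```

```text
0.014
False
w 0.00019705077268689084 [ 0.744307   -0.02126796 -0.08441455] [ 0.45568214 -0.23899609  0.08297173]
w -0.00021251528486670857 [-0.02566004 -0.6919033  -0.70876674] [ 0.4552396  -0.23863487  0.21895279] 7.8917
```

View pics/wg.png

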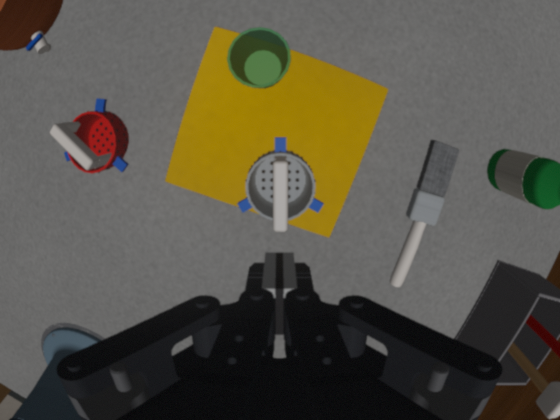

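The gripper closed empty (width 0) and the basket is still standing on the mat. I'll measure where it is relative to the tool.

```bash
python3 - <<'E'
from h import *
import pickle
u,v=np.meshgrid(np.arange(560),np.arange(420))
for n in ['wb','wg']:
    s=pickle.load(open(n+'.pkl','rb'));P=wcloud(s)
    m=(np.hypot(u-279,v-188)<47)&(P[...,2]>.085)&(P[...,2]<.11); a=rayz(s,u[m],v[m],.096)
    print(n,m.sum(),np.median(P[m][:,2]),cv2.minAreaRect((a*1000).astype(np.float32)))
    b=blue(s,(230,125,335,225));d=np.array([rayz(s,uu,vv,.041) for uu,vv,_ in b]);print(d.round(4),circfit(d)if len(d)>2 else '')
    # tips: depth of fingers
    m=(v>250)&(np.abs(u-280)<12)&(P[...,2]>.0); 
    print('Tw',s["Tw"].round(3).tolist())
    for vv in range(250,320,8): print(vv,P[vv,280].round(3),P[vv,270].round(3))
E
```

```text
wb 763 0.09566774379593201 ((456.615478515625, -238.9910888671875), (68.62693786621094, 13.820091247558594), 17.35686683654785)
[[ 0.4973 -0.2261]
 [ 0.4222 -0.208 ]
 [ 0.4458 -0.2831]] (array([ 0.45444851, -0.23912975]), np.float64(0.044786985839641656))
Tw [[0.364, 0.893, 0.263, 0.524], [-0.931, 0.349, 0.103, -0.213], [-0.0, -0.283, 0.959, 0.438], [0.0, 0.0, 0.0, 1.0]]
250 [ 0.348 -0.283  0.   ] [ 0.342 -0.269  0.001]
258 [ 0.336 -0.287  0.   ] [ 0.33  -0.274  0.001]
266 [ 0.324 -0.292  0.001] [ 0.318 -0.278 -0.   ]
274 [ 0.311 -0.297 -0.   ] [ 0.305 -0.283  0.001]
282 [ 0.297 -0.302 -0.   ] [ 0.292 -0.288 -0.001]
290 [ 0.285 -0.307  0.001] [ 0.279 -0.293  0.   ]
298 [ 0.271 -0.313  0.   ] [ 0.264 -0.299 -0.001]
306 [ 0.256 -0.319 -0.001] [ 0.251 -0.303  0.001]
314 [ 0.241 -0.324 -0.001] [ 0.236 -0.309 -0.   ]
wg 1043 0.09574612981907565 ((456.6358337402344, -238.99111938476562), (68.6143569946289, 13.759069442749023), 17.709339141845703)
[[ 0.4973 -0.2258]
 [ 0.4219 -0.2078]
 [ 0.4457 -0.2832]] (array([ 0.45428759, -0.23905883]), np.float64(0.045011354699576234))
Tw [[0.297, 0.915, 0.272, 0.525], [-0.955, 0.286, 0.083, -0.217], [-0.002, -0.284, 0.959, 0.387], [0.0, 0.0, 0.0, 1.0]]
250 [ 0.365 -0.267 -0.001] [ 0.361 -0.255 -0.001]
258 [ 0.467 -0.235  0.254] [ 0.466 -0.231  0.255]
266 [ 0.467 -0.235  0.263] [ 0.466 -0.231  0.264]
274 [ 0.467 -0.235  0.27 ] [ 0.466 -0.231  0.27 ]
282 [ 0.467 -0.235  0.277] [ 0.465 -0.231  0.276]
290 [ 0.466 -0.235  0.282] [ 0.465 -0.232  0.281]
298 [ 0.462 -0.237  0.281] [ 0.466 -0.232  0.289]
306 [ 0.46  -0.237  0.282] [ 0.466 -0.232  0.294]
314 [ 0.456 -0.239  0.281] [ 0.466 -0.232  0.299]
```

The basket hasn't moved. The wrist image puts the fingertips near z≈0.25 with TCP at 0.219, but the spec puts them 14 mm below the TCP. I'll check that with the fixed cameras.

```bash
python3 - <<'E'
from h import *
import pickle
for n in ['scene','side']:
    s=dict(r.snapshot(n));P=cloud(s);pickle.dump(s,open(n+'1.pkl','wb'))
    m=(np.hypot(P[...,0]-.455,P[...,1]+.239)<.06)&(P[...,2]>.12)&(P[...,2]<.5)
    vv,uu=np.where(m);print(n,m.sum(),uu.min(),uu.max(),vv.min(),vv.max())
    h=np.histogram(P[m][:,2],bins=np.arange(.12,.4,.01));print([(round(e,2),c) for c,e in zip(*h) if c])
    k=np.argsort(P[m][:,2])[:8];print(P[m][k].round(3))
    T=np.array(s["world_from_camera"]);f=210/np.tan(np.radians(s["fovy"])/2)
    for z in (.205,.219,.25):
        c=np.linalg.inv(T)@[.455,-.239,z,1];print(z,(s["cx"]+f*c[0]/-c[2]).round(1),(s["cy"]-f*c[1]/-c[2]).round(1))
    c0,v0=(uu.min()+uu.max())//2,vv.max()
    save(n+'1c.png',cv2.resize(s["pixels"][v0-60:v0+40,c0-60:c0+60],(720,600),interpolation=cv2.INTER_CUBIC))
    print('crop origin',c0-60,v0-60,'x6')
E
```

```text
scene 1595 205 247 126 195
[(np.float64(0.24), np.int64(8)), (np.float64(0.25), np.int64(20)), (np.float64(0.26), np.int64(21)), (np.float64(0.27), np.int64(22)), (np.float64(0.28), np.int64(17)), (np.float64(0.29), np.int64(59)), (np.float64(0.3), np.int64(52)), (np.float64(0.31), np.int64(58)), (np.float64(0.32), np.int64(76)), (np.float64(0.33), np.int64(100)), (np.float64(0.34), np.int64(83)), (np.float64(0.35), np.int64(39)), (np.float64(0.36), np.int64(20)), (np.float64(0.37), np.int64(59)), (np.float64(0.38), np.int64(75)), (np.float64(0.39), np.int64(78))]
[[ 0.462 -0.242  0.246]
 [ 0.467 -0.238  0.247]
 [ 0.464 -0.233  0.247]
 [ 0.463 -0.229  0.248]
 [ 0.465 -0.237  0.249]
 [ 0.463 -0.239  0.249]
 [ 0.471 -0.243  0.249]
 [ 0.46  -0.227  0.25 ]]
0.205 231.7 202.1
0.219 231.5 198.8
0.25 230.8 191.3
crop origin 166 135 x6
side 2073 255 304 107 207
[(np.float64(0.24), np.int64(11)), (np.float64(0.25), np.int64(31)), (np.float64(0.26), np.int64(33)), (np.float64(0.27), np.int64(35)), (np.float64(0.28), np.int64(16)), (np.float64(0.29), np.int64(66)), (np.float64(0.3), np.int64(41)), (np.float64(0.31), np.int64(79)), (np.float64(0.32), np.int64(79)), (np.float64(0.33), np.int64(84)), (np.float64(0.34), np.int64(97)), (np.float64(0.35), np.int64(85)), (np.float64(0.36), np.int64(39)), (np.float64(0.37), np.int64(87)), (np.float64(0.38), np.int64(129)), (np.float64(0.39), np.int64(128))]
[[ 0.463 -0.242  0.245]
 [ 0.465 -0.243  0.245]
 [ 0.452 -0.247  0.246]
 [ 0.46  -0.244  0.246]
 [ 0.457 -0.249  0.247]
 [ 0.454 -0.249  0.247]
 [ 0.445 -0.244  0.248]
 [ 0.449 -0.249  0.248]]
0.205 276.7 218.6
0.219 276.7 214.0
0.25 276.8 203.6
crop origin 219 147 x6
```

```bash
sleep 1; ls pics
```

```text
scene0.png
scene1c.png
scenecrops.png
side0.png
side1c.png
sidecrops.png
wb.png
wbc.png
wf.png
wg.png
wrist0.png
```

All three cameras agree: the closed fingertips sit about 28 mm behind the reported TCP, so the real tool is about 42 mm shorter than the spec says. That explains the miss. I'll use the measured offset (grasp point ≈ TCP + 47 mm) and descend force-guarded.

```bash
python3 - <<'E'
from h import *
import pickle
o=ori(np.radians(17.5-90)); x,y=.456,-.239
r.gripper_to(0.085)
print(r.movel([x,y,.040],frame=o,speed=.12,force_limit=8),r.current_tool_pos())
s=wsnap();save('wg2.png',s["pixels"])
r.gripper_to(0.0); print('w',r.current_gripper_width(),r.current_ft_force(),r.current_tool_pos())
if r.current_gripper_width()>.008:
    r.movel([x,y,.19],speed=.12)
    print('w',r.current_gripper_width(),r.current_ft_force(),r.current_tool_pos())
s=wsnap();save('wg3.png',s["pixels"]);pickle.dump(s,open('wg3.pkl','wb'))
print(r.current_time_s())
E
```

```text
False [ 0.45653168 -0.23944212  0.04078257]
w 0.012915229047990983 [ 0.84091535 -0.86109072  0.15052765] [ 0.45622546 -0.23924188  0.04016998]
w 0.012833446561167623 [-0.30906235 -0.44584024 -2.56311951] [ 0.45547763 -0.23857853  0.18893144]
12.625
```

View pics/wg3.png

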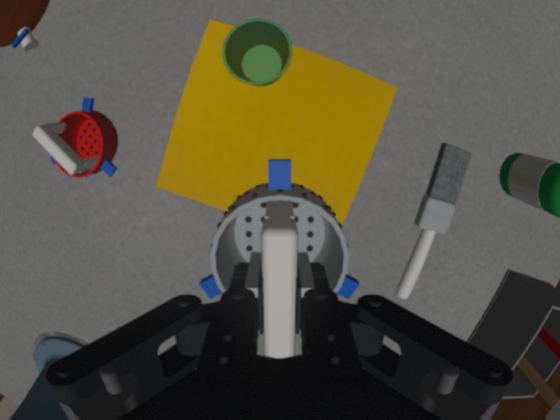

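The basket is held (width 12.8 mm, about 0.26 kg). In this view the lugs are at (280,174), (211,287) and (347,287). I'll compute the basket axis in tool coordinates.

```bash
python3 - <<'E'
from h import *
import pickle
s=pickle.load(open('wg3.pkl','rb'));s["Tw"]=np.array(s["mount"])@np.eye(4)
# tool coordinates: make 'z' = -tool y : permute to (x_tool, z_tool, -y_tool)
Pm=np.array([[1,0,0,0],[0,0,1,0],[0,-1,0,0],[0,0,0,1.]]);s["Tw"]=Pm@s["Tw"]
b=blue(s,(195,150,365,305));print(b)
b=[i for i in b if i[2]>60]
for h in (-.004,-.001,.001):
    d=np.array([rayz(s,u,v,h) for u,v,_ in b]); C,rad=circfit(d)
    print(h,d.round(4).tolist(),C.round(4),rad.round(4),np.degrees(np.arctan2(*(d-C).T[::-1])).round(1))
P=wcloud(s)
for u,v in [(280,174),(280,170),(280,180),(211,287),(347,287),(279,240),(279,300)]: print(u,v,P[v,u].round(4))
m=(P[...,2]>.045)&(P[...,2]<.062)&(np.abs(P[...,0])<.009);print(np.median(P[m],axis=0),P[m].min(0),P[m].max(0))
E
```

```text
[(np.float64(279.0912), np.float64(175.2784), np.int32(625)), (np.float64(210.2057761732852), np.float64(286.70758122743683), np.int32(277)), (np.float64(347.81272084805653), np.float64(286.9540636042403), np.int32(283))]
-0.004 [[-0.0004, 0.0422], [-0.0426, -0.0262], [0.0419, -0.0264]] [-0.0004 -0.005 ] 0.0473 [  90.  -153.4  -26.8]
-0.001 [[-0.0004, 0.0428], [-0.0419, -0.0245], [0.0411, -0.0246]] [-0.0004 -0.0037] 0.0465 [  90.  -153.4  -26.8]
0.001 [[-0.0004, 0.0432], [-0.0414, -0.0233], [0.0406, -0.0235]] [-0.0004 -0.0028] 0.0459 [  90.  -153.4  -26.8]
280 174 [0.0001 0.0437 0.0002]
280 170 [0.0001 0.0461 0.0017]
280 180 [ 0.0001  0.0403 -0.0006]
211 287 [-0.0411 -0.0239  0.0004]
347 287 [ 0.0401 -0.0235  0.001 ]
279 240 [-0.0004  0.0288  0.0556]
279 300 [-0.0004  0.0023  0.0551]
[-0.00037788  0.00970237  0.05561487] [-0.00897928 -0.02893264  0.04506108] [0.00898617 0.03349158 0.06199912]
```

Basket axis offset from the tool is within 0.5 mm, and yaw is true. Bar centre = TCP + 45.6 mm, so I expect TCP z 0.124 with lugs on the lip, 0.111 on the ledge and 0.105 locked. Moving to the gap at 108.4°, so tool yaw 18.4°.

```bash
cat >> h.py <<'E'
CC=np.array([.6092,.1947])
def tcp(yawdeg,z,dx=0,dy=0):
    c,s=np.cos(np.radians(yawdeg)),np.sin(np.radians(yawdeg))
    p=CC+.0004*np.array([c,s])+.0005*np.array([-s,c])+[dx,dy]
    return [p[0],p[1],z],ori(np.radians(yawdeg))
def st(t=''):
    p=np.array(r.current_tool_pos());M=R.from_quat(r.current_eef_rot()).as_matrix()
    print(t,'t%.2f'%r.current_time_s(),'pos',p.round(4),'yaw%.1f'%np.degrees(np.arctan2(M[1,0],M[0,0])),'F',np.round(r.current_ft_force(),1),'T',np.round(r.current_wrist_torque(),2))
E
python3 - <<'E'
from h import *
import pickle
r.move_ptp(*tcp(18.4,.19)); 
p,o=tcp(18.4,.14); r.movel(p,frame=o,speed=.1); st()
s=wsnap();save('wi.png',s["pixels"]);pickle.dump(s,open('wi.pkl','wb'));st()
E
```

```text
t14.96 pos [0.6097 0.1953 0.1402] yaw18.4 F [ 0.4 -0.8 -3. ] T [-0.02 -0.   -0.01]
 t15.01 pos [0.61   0.1954 0.1408] yaw18.4 F [-0.3 -0.2 -2.4] T [-0.02  0.02 -0.  ]
```

View pics/wi.png

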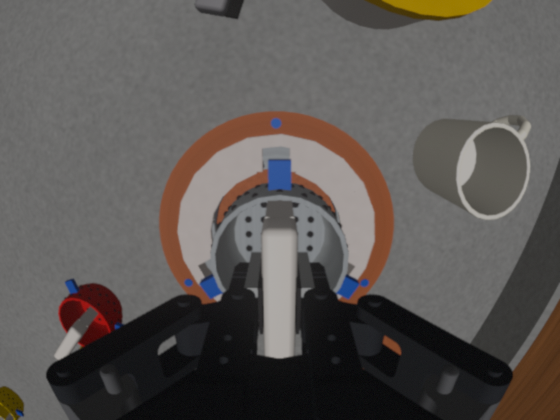

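The gap at (276,157) and its dot at (276,123) sit just ahead of the lug at (279,175), with the side lugs over their gaps. I'll quantify it from this closer view.

```bash
python3 - <<'E'
from h import *
import pickle
s=pickle.load(open('wi.pkl','rb'))
b=blue(s,(160,100,390,310));print([(round(i[0],1),round(i[1],1),i[2]) for i in b])
dd=[i for i in b if i[2]<100]
d=np.array([rayz(s,u,v,.117) for u,v,_ in dd]);print(d.round(4))
if len(d)==3: 
    C,rad=circfit(d);print(C,rad,np.degrees(np.arctan2(*(d-C).T[::-1])).round(1))
# white outer
u,v=np.meshgrid(np.arange(560),np.arange(420));h=cv2.cvtColor(s["pixels"],cv2.COLOR_RGB2HSV);P=wcloud(s)
m=(P[...,2]>.112)&(P[...,2]<.123)&(h[...,1]<60)&(h[...,2]>120)&(np.hypot(u-277,v-215)<105)
q=np.where(m); e=[]
for rr in range(130,235):
    k=np.where(m[rr,170:400])[0]
    if len(k)>20: e+= [(k[0]+170,rr),(k[-1]+170,rr)]
e=np.array(e);a=rayz(s,e[:,0],e[:,1],.119)
from scipy.optimize import least_squares
f=least_squares(lambda x:np.hypot(*(a-x[:2]).T)-.062,[.609,.195],loss='soft_l1',f_scale=.001);print('white',f.x,np.abs(f.fun).mean())
L=[i for i in b if i[2]>=100];
for i in L: print(rayz(s,i[0],i[1],.139))
E
```

```text
[(np.float64(275.5), np.float64(122.9), np.int32(58)), (np.float64(279.1), np.float64(174.8), np.int32(648)), (np.float64(210.2), np.float64(286.4), np.int32(268)), (np.float64(347.7), np.float64(286.8), np.int32(270)), (np.float64(188.1), np.float64(282.3), np.int32(35)), (np.float64(364.1), np.float64(282.6), np.int32(36))]
[[0.5872 0.2605]
 [0.5628 0.1424]
 [0.6774 0.1804]]
[0.60917862 0.19442878] 0.06966618247173964 [ 108.4 -131.7  -11.7]
white [0.60880285 0.1954334 ] 0.00027238237020603103
[0.59760571 0.23564459]
[0.5794158  0.15862249]
[0.6583232  0.18448329]
```

```bash
python3 - <<'E'
from h import *
import pickle
s=pickle.load(open('wi.pkl','rb'))
print(np.array([R.from_quat(r.current_eef_rot()).as_euler('xyz',degrees=True) for _ in range(4)]).round(2), np.array([r.current_tool_pos() for _ in range(4)]).round(4))
Pm=np.array([[1,0,0,0],[0,0,1,0],[0,-1,0,0],[0,0,0,1.]]);s["Tw"]=Pm@np.array(s["mount"])
dd=[(275.5,122.9),(188.1,282.3),(364.1,282.6)]
for zt in (.1400,.1405):
    d=np.array([rayz(s,u,v,.117-zt) for u,v in dd]);C,rad=circfit(d);a=np.degrees(np.arctan2(*(d-C).T[::-1]));print(zt,C.round(4),rad.round(4),a.round(1))
E
```

```text
[[-9.001e+01 -8.000e-02  1.840e+01]
 [-9.001e+01 -8.000e-02  1.840e+01]
 [-9.001e+01 -8.000e-02  1.840e+01]
 [-9.001e+01 -8.000e-02  1.840e+01]] [[0.61   0.1954 0.1408]
 [0.61   0.1954 0.1408]
 [0.61   0.1954 0.1408]
 [0.61   0.1954 0.1408]]
0.14 [-0.0007 -0.0006] 0.0696 [  90.  -150.1  -30. ]
0.1405 [-0.0007 -0.0008] 0.0698 [  90.  -150.1  -30. ]
```

In the tool frame the collar centre is (-0.7,-0.7) mm, the basket axis (-0.4,-0.5) mm, and the gap angle error is about 0°. I'll lower force-guarded.

```bash
python3 - <<'E'
from h import *
p,o=tcp(18.4,.128); r.movel(p,frame=o,speed=.06,force_limit=8); st('a')
p,o=tcp(18.4,.1095); print(r.movel(p,frame=o,speed=.015,force_limit=6)); st('b')
r.pause(.25); st('c')
E
```

```text
a t15.36 pos [0.6089 0.1953 0.1272] yaw18.4 F [ 0.2 -0.3 -2.7] T [ 0.01 -0.04 -0.06]
True
b t16.39 pos [0.6092 0.1954 0.1111] yaw18.4 F [-0.1 -0.6  5.2] T [-0.05 -0.01 -0.04]
c t16.64 pos [0.6092 0.1954 0.1111] yaw18.4 F [ 1.1 -0.7  5.8] T [-0.08 -0.01  0.  ]
```

The lugs are on the ledge (TCP z 0.1111, expected 0.1114). Now the twist under light pressure.

```bash
python3 - <<'E'
from h import *
z=.1108
for d in (10,20,28):
    p,o=tcp(18.4-d,z); h=r.movel(p,frame=o,speed=.05,force_limit=12); st(f'{d} {h}')
    if h: break
E
```

```text
10 False t16.97 pos [0.6099 0.1952 0.1111] yaw8.5 F [ 1.1 -0.   1.3] T [-0.04  0.03 -0.06]
20 False t17.29 pos [0.6099 0.1952 0.1111] yaw-1.4 F [-0.2  0.   2.3] T [-0.03  0.06 -0.16]
28 False t17.58 pos [0.6099 0.1952 0.1111] yaw-9.4 F [ 0.2 -0.2  2.8] T [ 0.01  0.01 -0.15]
```

```bash
python3 - <<'E'
from h import *
z=.1108; ok=False
for d in np.arange(31,70,2.5):
    p,o=tcp(18.4-d,z); h=r.movel(p,frame=o,speed=.05,force_limit=12)
    p,o=tcp(18.4-d,.1085); h2=r.movel(p,frame=o,speed=.008,force_limit=5)
    st(f'{d} {h} {h2}')
    zz=r.current_tool_pos()[2]
    if zz<.1092: ok=True;break
    if h or r.current_time_s()>44: break
    z=min(.1110,zz-.0001)
print(ok)
E
```

```text
31.0 False True t18.04 pos [0.6099 0.1951 0.1111] yaw-12.5 F [-0.2 -0.1  3.4] T [-0.06  0.1  -0.06]
33.5 False True t18.50 pos [0.6098 0.1951 0.1111] yaw-15.1 F [-0.2  0.   3.4] T [-0.01  0.08 -0.03]
36.0 False True t18.96 pos [0.6099 0.1951 0.1111] yaw-17.6 F [-0.5 -1.   3.3] T [-0.04  0.11 -0.03]
38.5 False True t19.43 pos [0.6099 0.195  0.1111] yaw-20.1 F [-0.9 -0.3  3.6] T [-0.04  0.08 -0.05]
41.0 False True t19.88 pos [0.6099 0.195  0.1111] yaw-22.6 F [-0.5 -0.7  3.5] T [-0.03  0.11 -0.07]
43.5 False True t20.35 pos [0.6099 0.195  0.1111] yaw-25.1 F [-0.7 -0.7  4.3] T [-0.06  0.15 -0.08]
46.0 False True t20.82 pos [0.6099 0.1949 0.111 ] yaw-27.6 F [-0.3  0.3  3.9] T [-0.09  0.14 -0.03]
48.5 False True t21.31 pos [0.61   0.1949 0.1108] yaw-30.1 F [-0.6  0.1  3.5] T [-0.21  0.22 -0.08]
51.0 False False t21.98 pos [0.6097 0.1949 0.1083] yaw-32.6 F [ 0.1  0.4 -3. ] T [ 0.01  0.01 -0.04]
True
```

It dropped at about 51° clockwise. I'll press it down to the seat.

```bash
python3 - <<'E'
from h import *
import pickle
p,o=tcp(18.4-51,.1035); print(r.movel(p,frame=o,speed=.012,force_limit=6)); st('seat')
s=wsnap();save('ws.png',s["pixels"]);pickle.dump(s,open('ws.pkl','wb'))
E
```

```text
True
seat t22.35 pos [0.6101 0.1949 0.1051] yaw-32.6 F [-0.2 -0.2  4.8] T [-0.01  0.06  0.01]
```

View pics/ws.png

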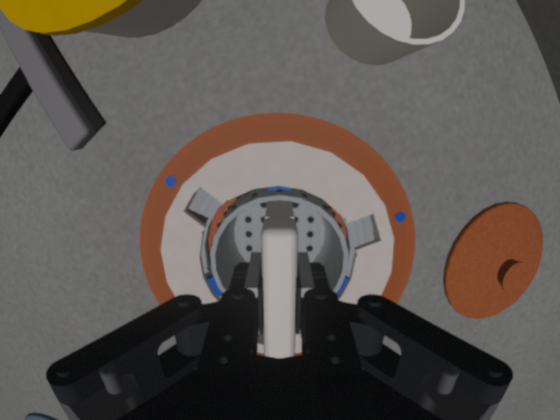

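Seated: TCP z 0.1051 (expected 0.1054), and the picture shows the lugs hidden under the lip between the gaps at (203,205) and (363,232). Releasing and retreating.

```bash
python3 - <<'E'
from h import *
import pickle
p,o=tcp(18.4-51,.1056); r.movel(p,frame=o,speed=.02); st('relax')
r.gripper_to(.085); st('open'); print(r.current_gripper_width())
q=r.current_tool_pos(); r.movel([q[0],q[1],.27],speed=.12); st('up'); r.pause(.3)
s=wsnap();save('wend.png',s["pixels"]);P=wcloud(s)
u,v=np.meshgrid(np.arange(560),np.arange(420))
m=(P[...,2]>.145)&(P[...,2]<.2)&(np.hypot(P[...,0]-.609,P[...,1]-.195)<.06)
print(m.sum(),'bar top z',np.median(P[m][:,2]),cv2.minAreaRect((rayz(s,u[m],v[m],.161)*1000).astype(np.float32)))
q=P[m];A=np.c_[q[:,:2]-q[:,:2].mean(0),np.ones(len(q))];print('slope',np.linalg.lstsq(A,q[:,2],rcond=None)[0])
for n in ['scene','side']:
    t=dict(r.snapshot(n));save(n+'end.png',t["pixels"]);P=cloud(t)
    m=(P[...,2]>.145)&(P[...,2]<.18)&(np.hypot(P[...,0]-.609,P[...,1]-.195)<.06);print(n,m.sum(),P[m].mean(0),np.percentile(P[m][:,2],95))
E
```

```text
relax t22.69 pos [0.6095 0.1949 0.1052] yaw-32.6 F [ 0.2  0.6 -0.7] T [-0.03  0.08  0.02]
open t23.38 pos [0.6098 0.1949 0.1056] yaw-32.6 F [ 0.1  0.  -0.2] T [-0.02  0.05 -0.04]
0.08504786240372647
up t24.90 pos [0.6093 0.1949 0.2688] yaw-32.6 F [-0.3 -0.3  0.1] T [ 0.01  0.04 -0.01]
1159 bar top z 0.16069680327989633 ((610.9573364257812, 194.81890869140625), (68.46688842773438, 13.5371732711792), 57.076148986816406)
slope [-0.01113632 -0.01465848  0.16036682]
scene 112 [0.61240876 0.19079934 0.15624917] 0.16244052881447665
side 88 [0.6057879  0.1828729  0.15722104] 0.16379611248533743
```

View pics/wend.png

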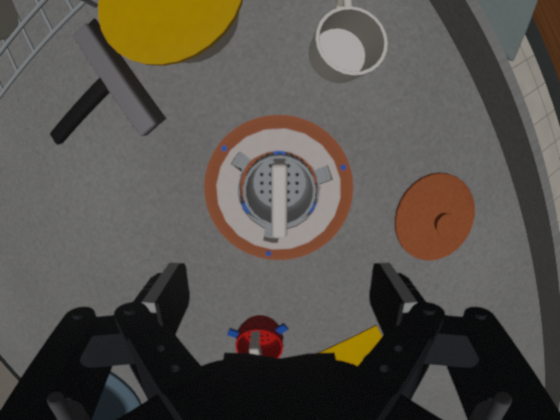

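View pics/sceneend.png

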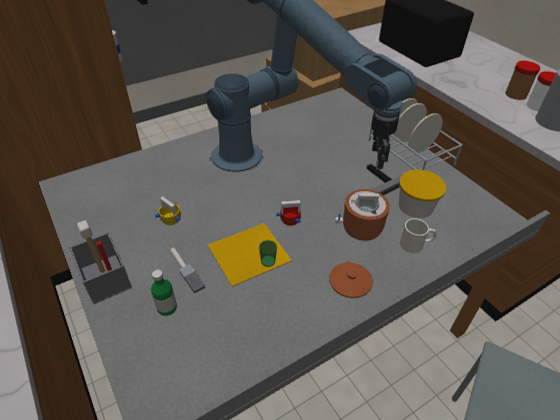

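The bar top is at z 0.161, so the grip point is about 32 mm above the collar. It's within about 2 mm of the axis and level, the lugs are under the lip, and the other things haven't moved. Handing in.

```bash
python3 -c "
from h import *
r.hand_in(); print(r.current_time_s())"
```

```text
the job is handed in; nothing more can be done
the job is handed in; nothing more can be done
```

The steel basket is locked in the filter's collar and let go, and I handed the job in at about 25 s of the 58 s allowed. I lowered it through the gaps onto the ledge. The lugs dropped into their notches at about 51° clockwise. I then seated it and backed the arm away.

**Last checks:**
- **Seating:** the handle point is about 32 mm above the collar, within about 2 mm of its axis and tilted roughly 0.02 rad.
- **Forces:** every wrist reading I took stayed below about 6 N. The guarded lowering and pressing moves were set to stop at a change of 5–8 N and the twists at 12 N.
- **Surroundings:** the other things look unmoved in the final pictures. I compared those by eye and did not measure each one.

**What disagreed:** my first grasp closed on air above the handle. All three cameras showed the fingertips about 28 mm behind the reported TCP, where the description puts them 14 mm ahead of it. I used the measured offset from then on, and the contact heights on the ledge and in the notches matched it to within 0.3 mm.

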